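# Lay out the biopsy hand-over row on the clinic desk

## Task

Lay out the sample hand-over on the blue desk mat as one straight row. Put the larger flat box on the middle of the little clipboard, lengthwise along it, and the smaller flat box on top of it, centred and pointing the same way; stand the wide jar in the middle of the round steel dish, the amber bottle on the mat exactly midway between dish and clipboard, and the small jar in line with the row on the outer side of the wide jar (the side away from the amber bottle), leaving a gap of about 3 cm between the two jars. Keep the jars and the bottle upright and do not disturb the water bottle or the mouse.

Things in the scene. Friction and masses are not known exactly. Their poses are not given: they have to be found in the camera images.
- slidebox_c (a point): the larger flat box: white closed slide case, 90 (its x) x 58 (its y) x 30 mm high, loose, about 0.12 kg; point at its centre, 15 mm above its underside; z up. Grip it across the 58 mm
- cassette_c (a point): the smaller flat box: grey closed case, 60 (its x) x 42 (its y) x 24 mm high, loose, about 0.06 kg; point at its centre, 12 mm above its underside; z up
- widejar_c (a point): the wide jar: white upright cylinder with a grey-edged screw lid, 60 mm across, 50 mm high, loose, about 0.1 kg; point at its centre, 25 mm above its underside
- smalljar_c (a point): the small jar: white upright cylinder with a grey-edged screw lid, 36 mm across, 50 mm high, loose, about 0.05 kg; point at its centre, 25 mm above its underside
- amber_c (a point): the amber glass bottle with black cap: straight body 44 mm across up to 54 mm, then a shoulder to a 28 mm cap, 80 mm high in all, loose, about 0.1 kg; point on its axis 40 mm above its underside
- mat: the blue desk mat, fixed, under 1 mm thick, 180 (its x) x 560 mm (its y); origin at its centre on the desk. The row runs along its y axis through this origin; dish and clipboard lie on that line, 160 mm to either side of the origin (which side is which changes), so the origin is midway between them
- board: the little wooden clipboard, fixed on the mat, 160 (its x, lengthwise) x 115 mm (its y), 5 mm thick, with white paper and a low steel clip (reaching 13 mm above the desk) along its +x end, from 66 mm out; origin at the centre of its underside. It may lie a little askew to the row
- dish: the round steel dish, fixed on the mat, 96 mm across outside, 90 mm inside, floor 4 mm above the desk, rim 6 mm above the desk; origin at the centre of its underside
- water: bystander: clear water bottle with red cap, 64 mm across, 200 mm high, loose on the desk; origin at the centre of its underside
- mouse: bystander: black computer mouse, 105 x 60 x 32 mm, loose on the desk; origin at the centre of its underside
Things that resemble listed ones, but are neither listed nor needed, are in the scene too. What is shaped like the part that bears widejar_c but purple is not meant.

How it is judged:
At the end, for the whole second after the job is handed in: Large box on clipboard: 15 mm, 0.2 rad. Small box on it: 12 mm, 0.25 rad. Wide jar in dish: 12 mm. Amber bottle at the row's midpoint: 22 mm each way. Small jar 22 mm from the row's line, outside the wide jar, 63 to 93 mm between centres. All upright, released, at rest (horizontal distance between slidebox_c and board below 0.015 m and height (world z) of slidebox_c between 0.015 and 0.025 m and angle between the x axis of slidebox_c and the x axis of board, either way round below 0.2 rad and horizontal distance between cassette_c and slidebox_c below 0.012 m and height (world z) of cassette_c between 0.042 and 0.052 m and angle between the x axis of cassette_c and the x axis of slidebox_c, either way round below 0.25 rad and horizontal distance between widejar_c and dish below 0.012 m and height (world z) of widejar_c between 0.024 and 0.034 m and x of amber_c in the frame of mat between -0.022 and 0.022 m and y of amber_c in the frame of mat between -0.022 and 0.022 m and height (world z) of amber_c between 0.035 and 0.045 m and x of smalljar_c in the frame of mat between -0.022 and 0.022 m and height (world z) of smalljar_c between 0.02 and 0.03 m and horizontal distance between smalljar_c and widejar_c between 0.063 and 0.093 m and horizontal distance between smalljar_c and amber_c above 0.18 m and angle between each of slidebox_c, cassette_c, widejar_c, smalljar_c, amber_c's own z axis and vertical below 0.1 rad and linear speed of each of slidebox, cassette, widejar, smalljar, amber below 0.02 m/s); the robot touches nothing.
It fails at once if the water bottle is displaced by more than 25 mm or tipped (distance of water from where it was at the start of the episode above 0.025 m or angle between water's own z axis and vertical above 0.4 rad).
It fails at once if the mouse is displaced by more than 25 mm or tipped (distance of mouse from where it was at the start of the episode above 0.025 m or angle between mouse's own z axis and vertical above 0.4 rad).
It fails at once if the wide jar is tipped over (angle between widejar_c's own z axis and vertical above 0.6 rad).
It fails at once if the small jar is tipped over (angle between smalljar_c's own z axis and vertical above 0.6 rad).
It fails at once if the amber bottle is tipped over (angle between amber_c's own z axis and vertical above 0.6 rad).
It also fails if it takes over 122 s, if anything falls off the work surface, if the arm or the gripper's body presses on something with over 40 N, if the wrist force passes 120 N, or if a joint passes its speed limit or range.

## Robot

A 6-joint arm with a two-finger parallel gripper is mounted at the origin on the work surface. World frame = base frame: x ahead of the robot, y to its left, z up, the work surface at z = 0. Lengths are in m, angles in rad, forces in N, time in s.
With the tool pointing down it reaches from about 0.35 to 0.8 m from the base axis. Payload 7.3 kg.
Tool frame: the origin (TCP) lies at the very end of the fingers, on their centre line; the grasp point (between the pads) lies 19 mm behind it; z points along the fingers, y is the direction in which the jaws open and shut (so a half turn about z gives the same grasp; the last joint's range is limited). The gripper opens to 85 mm and grips with 20 to 120 N. Pads are 22 mm wide; open, the fingers measure 114 mm over their backs; the gripper's body (76 mm by 85 mm) begins 54 mm behind the grasp point. The pads swing forward as they close: fully open they stand 13 mm farther back than shut.
Start: joints at [1.142, 0.342, 1.524, -0, 1.275, -0.146], TCP at [0.146, 0.504, 0.231] pointing down, gripper open.
Joint ranges: [-2.53, 2.53], [-0.77, 2.02], [0.04, 2.7], [-1, 4.14], [0.28, 2.66], [-3.11, 3.11]. Speed limits (rad/s): [2.57, 2.57, 3.14, 3.14, 3.14, 3.14].

## Interface

Orientations are given as a unit quaternion [w, x, y, z].
In Python, from plant import sensors, cams, r, nets gives the robot as it stands.
- The arm moves only by the tool jog_arm, never from a script. Its argument "plan" is a list of rows, each a list of 2 entries, a list of its own where there are three numbers: the shift along the tool's x, y, z in mm, then the turn about the tool's z in rad. A call has 1 to 10 rows; each row is the pose to reach, as a shift and turn from the pose commanded when the call began, along the tool's axes at that moment; what a row does not reach only later rows make up. A row lasts 1/12 s, in which the tool goes at most 41.7 mm and 7.16 degrees, less where a joint would pass 70% of its speed; a pose out of reach is approached as far as the arm can. A call with a gripper value outside its range is refused whole. "claw" is the opening, from 0 (shut) to 1 (fully open), set as the call begins (left out, the last holds). The fingers move at their own pace and stop on an object; the grip force is fixed at half the most. Time passes only in rows, so rows that repeat a pose let the fingers close. It gives the time, the measured TCP pose, the force and the opening at its end, in the units of the state.
- sensors.state(): the state, without advancing time (a new reading comes with each control period).
- cams.grab_frame(name): name is "scene" or "top"; returns a dict with "image" (384x512x3 uint8, red, green, blue), "camera_matrix" (3x3 intrinsics, pixels), "eye" and "orientation" of the camera in the world. Camera axes: x right, y up, looking along -z (the intrinsics and any distortion apply to the point x, -y, -z); pixel columns grow to the right and rows downward; lengths in m; the calibration is good to about 2 mm. A picture is of the moment at which its call begins. There is no depth.
- r.hand_in(): hands the job in, once; it reports no verdict.
Trained networks look in a picture, given as the dict that the camera call returned (one of the last four; its "shot" number tells which), for a name from the list of things; names that differ only in an ending like _2 or _b are one class to them, and where a whole thing is asked for, a point or a joint stands for the part that bears it (a point fixed in the world has none). Each returns a list of dicts, best first, with "conf" (0 to 1); they miss things now and then, are a little off and sometimes report something else, mostly with a low value. They report only what shows in the picture. A call takes as long as a camera call. They do not tell look-alikes from the thing itself.
- nets.spot_in(picture, label): "pixel" ([column, row] in pixels, amid what is visible of it).
- nets.place_of(picture, label): "pixel" ([column, row] in pixels: a listed point, or the origin of a listed thing).
The state is a dict: "time": time; "q": joint angles; "dq": joint speeds; "effort": joint torques, N m; "eef_pos": TCP position; "orientation": TCP orientation; "ft_force": force on the tool from outside, world axes, zero at the start; "torque": the same for the moment, N m; "width": finger opening in m.
Only numpy, scipy, OpenCV 4.12 (cv2) and the standard library are available. Lean on these libraries where they do the work, as an engineer would, in place of code of your own. Each camera call takes 0.05 s, during which the arm holds its last target. There are 200 camera calls.

## Working session

There is one attempt and no reset: what is moved stays moved. The work goes in short steps, Python scripts to look and compute and a tool call to move; the robot and the scene stay as the last step left them, time stands still between calls to the robot, and variables do not carry over. Pictures are saved under pics/ and viewed, on a budget of 14 in all, crops included, one or two more only if the job needs it, and the job is handed in when it is done.

Besides the shell and the picture viewer there is one more tool, called after "Emit:" as name(argument=value, ...) on one line, values as JSON. jog_arm: Moves the arm, as the interface text tells. Its arguments: {"type":"object","properties":{"plan":{"type":"array"},"claw":{"type":"number"}},"required":["plan"]}

```bash
ls; mkdir -p pics; python3 - <<'E'
from plant import sensors,cams,r,nets
import cv2
print(sensors.state())
for n in("scene","top"):
    f=cams.grab_frame(n); print(n,f["camera_matrix"],f["eye"],f["orientation"],[k for k in f])
    cv2.imwrite(f"pics/{n}0.png",f["image"][:,:,::-1])
    for l in("slidebox_c","cassette_c","widejar_c","smalljar_c","amber_c","mat","board","dish","water","mouse"):
        print(l,[([round(float(v)) for v in d["pixel"]],round(d["conf"],2)) for d in nets.place_of(f,l)])
E
```

```text
pics
{'time': 0.0, 'q': array([ 1.14197445e+00,  3.42710411e-01,  1.52506092e+00,  2.03755791e-05,
        1.27539724e+00, -1.45993752e-01]), 'dq': array([ 9.55397444e-04,  8.23620517e-04,  5.30392295e-05, -6.60749676e-04,
       -1.22689292e-04,  6.35708314e-06]), 'effort': array([ 3.87752434e-04, -4.33676970e+01, -2.45999587e+01, -2.20839042e-04,
        7.89937098e-03, -2.70187149e-05]), 'eef_pos': array([0.14630623, 0.50376481, 0.23061703]), 'orientation': array([-2.32705074e-04,  1.40946103e-01,  9.90016957e-01, -7.52876119e-04]), 'ft_force': array([-0.75126825, -0.43219548,  0.32571903]), 'torque': array([0.04438162, 0.011261  , 0.03808021]), 'width': 0.08502631858261296}
scene [[474.665005     0.         260.92072914]
 [  0.         474.665005   187.71798414]
 [  0.           0.           1.        ]] [1.5696487  0.0333007  0.99335084] [0.6237966  0.3020947  0.29969118 0.6555927 ] ['image', 'camera_matrix', 'eye', 'orientation', 'shot']
slidebox_c [([252, 200], 0.86)]
cassette_c [([210, 193], 0.78), ([314, 245], 0.53), ([307, 196], 0.34)]
widejar_c [([196, 165], 0.86), ([151, 
[... 207 characters left out ...]
118, 223], 0.64)]
top [[467.21927233   0.         257.36762837]
 [  0.         467.21927233 193.17666933]
 [  0.           0.           1.        ]] [ 0.2344191  -0.00651785  1.44985336] [-0.70168203 -0.06772219  0.06031289  0.7066954 ] ['image', 'camera_matrix', 'eye', 'orientation', 'shot']
slidebox_c [([264, 210], 0.75)]
cassette_c [([310, 215], 0.54)]
widejar_c [([378, 253], 0.85), ([332, 252], 0.82), ([357, 224], 0.7)]
smalljar_c [([213, 216], 0.55)]
amber_c [([164, 229], 0.73)]
mat [([257, 161], 0.97), ([308, 163], 0.44)]
board [([206, 160], 0.69), ([264, 211], 0.36), ([256, 161], 0.33)]
dish [([308, 166], 0.85)]
water [([114, 182], 0.81), ([211, 215], 0.45)]
mouse [([392, 171], 0.81)]
```

```bash
python3 - <<'E'
import cv2
a=cv2.imread("pics/top0.png")[120:290,80:420]
cv2.imwrite("pics/top0c.png",cv2.resize(a,(800,400),interpolation=cv2.INTER_CUBIC))
a=cv2.imread("pics/scene0.png")[130:330,80:440]
cv2.imwrite("pics/scene0c.png",cv2.resize(a,(800,444),interpolation=cv2.INTER_CUBIC))
E
```

```text
(no output)
```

View pics/top0c.png

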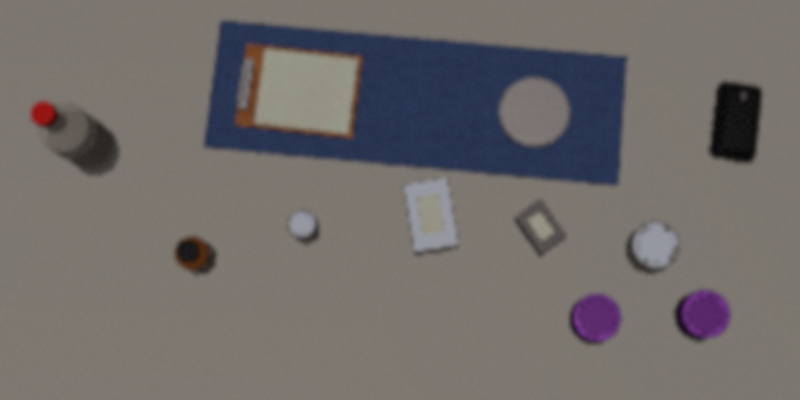

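View pics/scene0c.png

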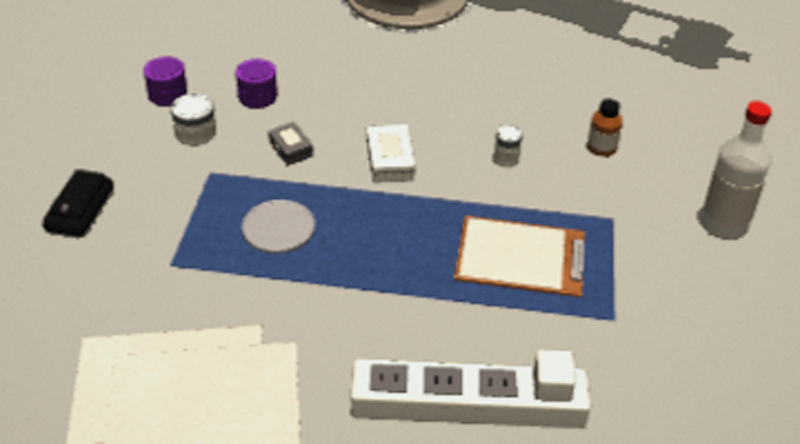

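The top view (crop) shows the mat with clipboard on the left (clip at its left/+y end, ~(297,90)) and dish on the right (534,111). Below the mat are amber (193,253), small jar (303,225), slide box (431,214), cassette (540,228) and wide jar (654,246), with the two purple look-alikes at (596,318) and (704,314). The water bottle is far left and the mouse far right. The scene view agrees.

```bash
cat > h.py <<'E'
import numpy as np, cv2
from scipy.spatial.transform import Rotation as R
from plant import sensors,cams,r,nets
H=dict(slidebox_c=.015,cassette_c=.012,widejar_c=.025,smalljar_c=.025,amber_c=.04,mat=0,board=0,dish=0,water=0,mouse=0)
def rot(q): return R.from_quat([q[1],q[2],q[3],q[0]])
def plane(f,px,z):
    px=np.atleast_2d(np.asarray(px,float)); K=f["camera_matrix"]
    d=np.c_[(px[:,0]-K[0,2])/K[0,0],-(px[:,1]-K[1,2])/K[1,1],-np.ones(len(px))]
    d=rot(f["orientation"]).apply(d); e=np.array(f["eye"])
    return (e+d*((z-e[2])/d[:,2])[:,None])[:,:2]
def proj(f,P):
    c=rot(f["orientation"]).inv().apply(np.atleast_2d(P)-f["eye"]); K=f["camera_matrix"]
    return np.c_[K[0,0]*c[:,0]/-c[:,2]+K[0,2],K[1,1]*-c[:,1]/-c[:,2]+K[1,2]]
E
cat > m.py <<'E'
from h import *
for n in("top","scene"):
    f=cams.grab_frame(n); im=f["image"]
    for l,z in H.items():
        print(n,l,[(plane(f,d["pixel"],z)[0].round(3).tolist(),round(d["conf"],2)) for d in nets.place_of(f,l)])
    hsv=cv2.cvtColor(im,cv2.COLOR_RGB2HSV)
    mk=((hsv[...,0]>100)&(hsv[...,0]<125)&(hsv[...,1]>90)).astype(np.uint8)
    c=max(cv2.findContours(mk,cv2.RETR_EXTERNAL,cv2.CHAIN_APPROX_NONE)[0],key=cv2.contourArea)
    w=plane(f,c[:,0],0).astype(np.float32); print("mat",cv2.minAreaRect(w), w.mean(0))
    fill=np.zeros_like(mk); cv2.drawContours(fill,[c],-1,1,-1); fill=cv2.erode(fill,np.ones((3,3)))
    for c in cv2.findContours(fill*(1-mk),cv2.RETR_EXTERNAL,cv2.CHAIN_APPROX_NONE)[0]:
        if cv2.contourArea(c)>200:
            w=plane(f,c[:,0],0.005).astype(np.float32); print("on mat",cv2.minAreaRect(w),cv2.minEnclosingCircle(w))
E
python3 m.py
```

```text
top slidebox_c [([0.439, -0.014], 0.81)]
top cassette_c [([0.432, -0.158], 0.65)]
top widejar_c [([0.4, -0.302], 0.91), ([0.307, -0.217], 0.9), ([0.313, -0.362], 0.64), ([0.587, -0.151], 0.42)]
top smalljar_c [([0.427, 0.15], 0.53)]
top amber_c [([0.398, 0.293], 0.51), ([0.598, 0.163], 0.25)]
top mat []
top board [([0.612, 0.174], 0.97)]
top dish [([0.587, -0.152], 0.6), ([0.569, -0.416], 0.4)]
top water [([0.542, 0.448], 0.67)]
top mouse [([0.574, -0.417], 0.85)]
mat ((0.5988391637802124, 0.01014411449432373), (0.5535075068473816, 0.17207269370555878), 84.12442016601562) [0.597947   0.00927449]
on mat ((0.5828249454498291, -0.14859169721603394), (0.0985623300075531, 0.09779424965381622), 89.47474670410156) ((0.5826056599617004, -0.14931286871433258), 0.051257990300655365)
on mat ((0.6154000759124756, 0.16961145401000977), (0.1675998568534851, 0.12339244037866592), 82.90364074707031) ((0.6150013208389282, 0.1690310835838318), 0.09994351118803024)
scene slidebox_c [([0.431, -0.017], 0.95)]
scene cassette_c [([0.427, -0.154], 0.74)]
scene widejar_c [([0.401, -0.293], 0.88), ([0.305, -0
[... 163 characters left out ...]
007], 0.55), ([0.572, -0.407], 0.43)]
scene board [([0.631, 0.161], 0.91)]
scene dish [([0.575, -0.147], 0.85)]
scene water [([0.551, 0.44], 0.93), ([0.561, -0.407], 0.47)]
scene mouse [([0.573, -0.413], 0.64)]
mat ((-0.6091400980949402, -0.8325512409210205), (1.5572056770324707, 1.3257442712783813), 6.14417028427124) [-0.7188318 -0.7688209]
on mat ((-0.8809381127357483, -0.8185861110687256), (0.8469781875610352, 0.23325970768928528), 18.73515510559082) ((-0.8760085105895996, -0.833120584487915), 0.4352910816669464)
on mat ((-0.9427227973937988, -0.5382162928581238), (0.838815450668335, 0.25093933939933777), 10.472124099731445) ((-0.9418233633041382, -0.5430824160575867), 0.4364807903766632)
```

```bash
cat > o.py <<'E'
from h import *
from scipy.optimize import minimize
def box(a,b,h): return lambda t: np.array([[x*a/2*np.cos(t)-y*b/2*np.sin(t),x*a/2*np.sin(t)+y*b/2*np.cos(t),z] for x in(-1,1) for y in(-1,1) for z in(0,h)])
def cyl(*rz): return lambda t: np.array([[q*np.cos(u),q*np.sin(u),z] for q,z in rz for u in np.linspace(0,6.28,25)])
M=dict(slidebox_c=(box(.09,.058,.03),(.437,-.015)),cassette_c=(box(.06,.042,.024),(.43,-.156)),widejar_c=(cyl((.03,0),(.03,.05)),(.40,-.298)),
 smalljar_c=(cyl((.018,0),(.018,.05)),(.433,.15)),amber_c=(cyl((.022,0),(.022,.054),(.014,.08),(.014,.06)),(.398,.294)))
def fit(names=M,cam=("top","scene"),z0=0,guess={}):
    F=[cams.grab_frame(n) for n in cam]
    out={}
    for l in names:
        mod,g=M[l]; g=guess.get(l,g); S=[]
        for f in F:
            c=proj(f,[*g,.02+z0])[0].round().astype(int); w=34; x0,y0=c-w
            im=f["image"][y0:y0+2*w,x0:x0+2*w]
            lab=cv2.cvtColor(im,cv2.COLOR_RGB2LAB).astype(float)
            bg=np.median(lab.reshape(-1,3),0); d=np.abs(lab-bg); S.append((f,(x0,y0),np.clip(np.linalg.norm(d*[.7,2,2],axis=2)/15,0,1)))
        def cost(p):
            s=0
            P=mod(p[2])+[p[0],p[1],z0]
            for f,o,m in S:
                h=cv2.convexHull((((proj(f,P)-o)*4+1.5)*16).round().astype(np.int32)); k=np.zeros((272,272),np.uint8)
                cv2.fillConvexPoly(k,h,255,shift=4); k=cv2.resize(k,(68,68),interpolation=cv2.INTER_AREA)/255.
                s+=1-np.minimum(k,m).sum()/np.maximum(k,m).sum()
            return s
        best=min((minimize(cost,[*g,t],method="Nelder-Mead",options=dict(initial_simplex=[[*g,t],[g[0]+.01,g[1],t],[g[0],g[1]+.01,t],[g[0],g[1],t+.25]])) for t in (np.arange(0,3.1,.5) if "jar" not in l and "amb" not in l else [0])),key=lambda q:q.fun)
        out[l]=best.x; print(l,cam,best.x.round(4),round(best.fun,2))
    return out
if __name__=="__main__":
    fit(); fit(cam=("top",)); fit(cam=("scene",))
E
python3 o.py
```

```text
slidebox_c ('top', 'scene') [ 0.4412 -0.008   0.196 ] 1.44
cassette_c ('top', 'scene') [ 0.4248 -0.1515  0.6215] 1.72
widejar_c ('top', 'scene') [ 0.3951 -0.2937  0.1202] 1.53
smalljar_c ('top', 'scene') [0.4265 0.1573 0.0856] 1.71
amber_c ('top', 'scene') [ 0.3914  0.299  -0.0486] 1.23
slidebox_c ('top',) [ 0.4391 -0.0082  0.1564] 0.7
cassette_c ('top',) [ 0.4235 -0.1514  0.5603] 0.85
widejar_c ('top',) [ 0.392  -0.2935  0.2095] 0.75
smalljar_c ('top',) [ 0.4235  0.1563 -0.064 ] 0.87
amber_c ('top',) [0.3884 0.2977 0.1419] 0.63
slidebox_c ('scene',) [ 0.444  -0.0073  0.2078] 0.72
cassette_c ('scene',) [ 0.429  -0.1498  0.6755] 0.87
widejar_c ('scene',) [ 0.4005 -0.2933  0.0559] 0.78
smalljar_c ('scene',) [ 0.4312  0.1575 -0.1726] 0.83
amber_c ('scene',) [ 0.3951  0.2987 -0.0449] 0.6
```

```bash
python3 - <<'E'
s=open("o.py").read()
s=s.replace("/15,0,1)))","/15,0,1)))\n            h=cv2.convexHull((proj(f,mod(0.4)+[*g,z0])-c+w).round().astype(np.int32)); k=np.zeros((68,68),np.uint8); cv2.fillConvexPoly(k,h,1); k=cv2.dilate(k,np.ones((9,9),np.uint8)); S[-1][2][k==0]=0")
s=s.replace("    return out","    return out,F")
s=s.replace("    fit(); fit","""    o,F=fit()
    T=[]
    for l in o:
        row=[]
        for f in F:
            c=proj(f,[o[l][0],o[l][1],.02])[0].round().astype(int);im=cv2.resize(f["image"][c[1]-25:c[1]+25,c[0]-25:c[0]+25],(250,250),interpolation=cv2.INTER_NEAREST)
            h=cv2.convexHull(((proj(f,M[l][0](o[l][2])+[o[l][0],o[l][1],0])-c+25)*5+2).round().astype(np.int32)); cv2.polylines(im,[h],True,(0,255,0),1); row.append(im)
        T.append(np.vstack(row))
    cv2.imwrite("pics/fit.png",cv2.resize(np.hstack(T)[:,:,::-1],(800,320)))
    fit""")
open("o.py","w").write(s)
E
python3 o.py
```

```text
slidebox_c ('top', 'scene') [ 0.4418 -0.0082  3.3134] 0.39
cassette_c ('top', 'scene') [ 0.4259 -0.1512  0.6314] 0.5
widejar_c ('top', 'scene') [ 0.3951 -0.2937  0.0767] 0.51
smalljar_c ('top', 'scene') [ 0.4258  0.1568 -0.0305] 0.61
amber_c ('top', 'scene') [ 0.3914  0.2987 -0.0276] 0.43
slidebox_c ('top',) [ 0.4391 -0.0082  3.2965] 0.17
cassette_c ('top',) [ 0.4242 -0.1517  0.5317] 0.26
widejar_c ('top',) [ 0.3928 -0.2936  0.2584] 0.18
smalljar_c ('top',) [ 0.4231  0.1563 -0.0274] 0.3
amber_c ('top',) [0.3884 0.2986 0.1424] 0.23
slidebox_c ('scene',) [ 0.444  -0.0074  0.2052] 0.18
cassette_c ('scene',) [ 0.4278 -0.1503  0.6373] 0.2
widejar_c ('scene',) [ 0.4013 -0.2933  0.0016] 0.29
smalljar_c ('scene',) [ 0.4312  0.1575 -0.1052] 0.24
amber_c ('scene',) [0.3951 0.2987 0.0022] 0.19
```

View pics/fit.png

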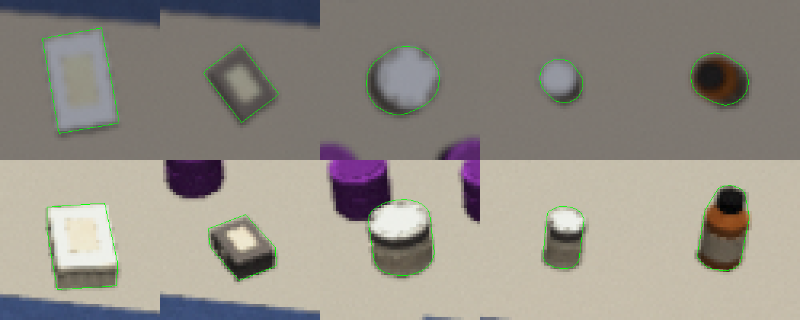

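The silhouettes fit well in both views, so I'll check the mat, dish and board in the scene view too, and add a move calculator.

```bash
cat > go.py <<'E'
from h import *
import sys
def to(x,y,z,phi):
    s=sensors.state(); Rm=rot(s["orientation"]).as_matrix(); d=Rm.T@(np.array([x,y,z])-s["eef_pos"])*1000
    p=np.arctan2(Rm[1,0],Rm[0,0]); t=[p-phi+k*2*np.pi for k in(-1,0,1)]
    print("tcp",s["eef_pos"].round(4),"phi",round(p,3),"q6",s["q"][5].round(2),"| shift mm",d.round(1),"turn opts",np.round(t,3),"t",round(s["time"],2),"w",round(s["width"],4))
if __name__=="__main__": to(*map(float,sys.argv[1:]))
E
python3 - <<'E'
from h import *
f=cams.grab_frame("scene"); im=f["image"].copy(); im[:200]=0 if False else im[:200]
hsv=cv2.cvtColor(im,cv2.COLOR_RGB2HSV)
mk=((hsv[...,0]>100)&(hsv[...,0]<125)&(hsv[...,1]>90)).astype(np.uint8); mk[:200]=0; mk[300:]=0
c=max(cv2.findContours(mk,cv2.RETR_EXTERNAL,cv2.CHAIN_APPROX_NONE)[0],key=cv2.contourArea)
print(cv2.minAreaRect(plane(f,c[:,0],0).astype(np.float32)))
fill=np.zeros_like(mk); cv2.drawContours(fill,[c],-1,1,-1); fill=cv2.erode(fill,np.ones((3,3)))
for c in cv2.findContours(fill*(1-mk),cv2.RETR_EXTERNAL,cv2.CHAIN_APPROX_NONE)[0]:
    if cv2.contourArea(c)>200: print(cv2.minAreaRect(plane(f,c[:,0],0.005).astype(np.float32)))
E
python3 go.py .4415 -.0082 .11 3.32
```

```text
((0.6027863025665283, 0.01115366816520691), (0.5558778047561646, 0.17584778368473053), 84.12618255615234)
((0.6198501586914062, 0.17056743800640106), (0.16286833584308624, 0.12070508301258087), 83.10855865478516)
((0.586873471736908, -0.14846926927566528), (0.095008485019207, 0.09688304364681244), 3.5881357192993164)
tcp [0.1465 0.5042 0.2313] phi 2.859 q6 -0.15 | shift mm [-426.3 -409.7  121.3] turn opts [-6.744 -0.461  5.822] t 2.65 w 0.0854
```

Emit:
jog_arm(plan=[[[-30,-28,8],-0.05],[[-60,-57,17],-0.1],[[-95,-91,27],-0.15],[[-128,-123,36],-0.2],[[-160,-154,46],-0.25],[[-195,-187,56],-0.3],[[-228,-219,65],-0.35],[[-260,-250,74],-0.4],[[-295,-284,84],-0.46],[[-320,-308,91],-0.46]], claw=1)

```text
time: 3.48
eef_pos: [0.3507, 0.1485, 0.1476]
orientation: [0.001, -0.09, 0.996, 0.0]
ft_force: [1.1, 0.7, -0.6]
width: 0.0849
```

```bash
python3 go.py .442 -.0082 .06 3.32
```

```text
tcp [0.3507 0.1485 0.1476] phi -2.961 q6 -1.55 | shift mm [ -61.6 -170.6   87.6] turn opts [-1.2564e+01 -6.2810e+00  2.0000e-03] t 3.48 w 0.0849
```

Emit:
jog_arm(plan=[[[-12,-34,10],0],[[-24,-68,20],0],[[-37,-102,32],0],[[-50,-137,45],0],[[-62,-171,58],0],[[-62,-171,75],0],[[-62,-171,88],0],[[-62,-171,88],0],[[-62,-171,88],0]])

```text
time: 4.23
eef_pos: [0.4407, -0.007, 0.0593]
orientation: [-0.001, -0.088, 0.996, 0.0]
ft_force: [-0.2, -1.3, 0.8]
width: 0.0854
```

```bash
cat > snap.py <<'E'
from h import *
import sys
n,name,x,y,w=sys.argv[1],sys.argv[2],*map(float,sys.argv[3:6])
f=cams.grab_frame(n); c=proj(f,[x,y,.02])[0].astype(int); w=int(w); c=np.maximum(c,w)
a=f["image"][c[1]-w:c[1]+w,c[0]-w:c[0]+w]; cv2.imwrite("pics/"+name,cv2.resize(a[:,:,::-1],(500,500),interpolation=cv2.INTER_CUBIC))
E
python3 snap.py scene a1.png .44 0 45; python3 go.py .442 -.0082 .008 3.32
```

```text
tcp [ 0.4413 -0.0069  0.06  ] phi -2.964 q6 -1.94 | shift mm [-0.5 -1.4 52. ] turn opts [-1.2567e+01 -6.2840e+00 -1.0000e-03] t 4.28 w 0.0854
```

View pics/a1.png

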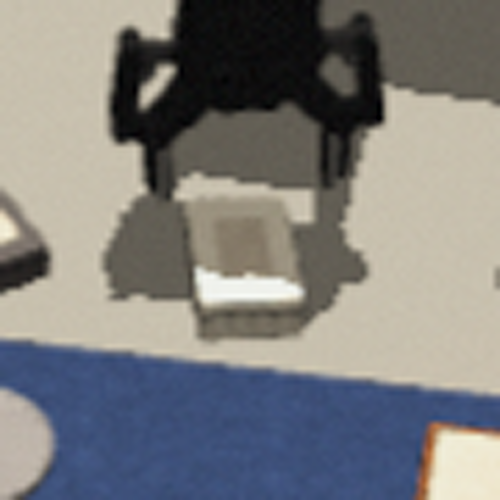

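Fingers straddle the slide box evenly (tips near columns 160 and 335, box centred near 247). Descend and grip.

Emit:
jog_arm(plan=[[[0,-1,13],0],[[0,-1,26],0],[[0,-1,39],0],[[0,-1,46],0],[[0,-1,52],0],[[0,-1,52],0],[[0,-1,52],0]])

```text
time: 4.87
eef_pos: [0.4416, -0.0079, 0.008]
orientation: [0.0, -0.089, 0.996, -0.0]
ft_force: [-0.4, -0.4, -0.5]
width: 0.0854
```

Emit:
jog_arm(plan=[[[0,0,0],0],[[0,0,0],0],[[0,0,0],0],[[0,0,0],0],[[0,0,0],0],[[0,0,0],0],[[0,0,0],0],[[0,0,0],0]], claw=0)

```text
time: 5.53
eef_pos: [0.4418, -0.0081, 0.0085]
orientation: [0.001, -0.088, 0.996, -0.0]
ft_force: [-1.4, -0.5, 6.3]
width: 0.0568
```

Emit:
jog_arm(plan=[[[0,0,-8],0],[[0,0,-20],0],[[0,0,-35],0],[[0,0,-50],0],[[0,0,-60],0],[[0,0,-60],0]])

```text
time: 6.03
eef_pos: [0.4425, -0.0083, 0.0698]
orientation: [0.002, -0.089, 0.996, -0.001]
ft_force: [0.3, -0.5, -1.4]
width: 0.0571
```

```bash
python3 go.py .6176 .170 .06 1.449
```

```text
tcp [ 0.4425 -0.0083  0.0698] phi -2.964 q6 -1.94 | shift mm [-203.7  144.6   10.4] turn opts [-10.696  -4.413   1.87 ] t 6.03 w 0.0571
```

Emit:
jog_arm(plan=[[[-10,7,-4],0.1],[[-22,15,-8],0.21],[[-36,25,-12],0.33],[[-50,35,-12],0.45],[[-66,47,-12],0.57],[[-82,58,-12],0.69],[[-98,70,-12],0.81],[[-114,81,-12],0.93],[[-128,91,-12],1.05],[[-142,101,-12],1.17]])

```text
time: 6.87
eef_pos: [0.5634, 0.1171, 0.0789]
orientation: [-0.001, 0.479, 0.878, -0.0]
ft_force: [0.5, -0.9, -1.5]
width: 0.0564
```

```bash
python3 go.py .6176 .170 .05 1.449
```

```text
tcp [0.5634 0.1171 0.0789] phi 2.143 q6 -0.5 | shift mm [15.  74.3 28.8] turn opts [-5.589  0.694  6.977] t 6.87 w 0.0564
```

Emit:
jog_arm(plan=[[[3,14,4],0.1],[[6,28,8],0.21],[[9,42,12],0.32],[[11,55,16],0.43],[[13,66,20],0.54],[[15,72,24],0.64],[[15,74,28],0.694],[[15,74,29],0.694],[[15,74,29],0.694]])

```text
time: 7.62
eef_pos: [0.6163, 0.1693, 0.0495]
orientation: [-0.001, 0.746, 0.666, -0.001]
ft_force: [0.4, 0.6, -0.7]
width: 0.0567
```

```bash
python3 snap.py scene a2.png .61 .17 50; python3 go.py .6176 .170 .0145 1.449
```

```text
tcp [0.6165 0.1692 0.05  ] phi 1.457 q6 0.26 | shift mm [ 0.9  1.1 35.5] turn opts [-6.275  0.008  6.291] t 7.67 w 0.0561
```

View pics/a2.png

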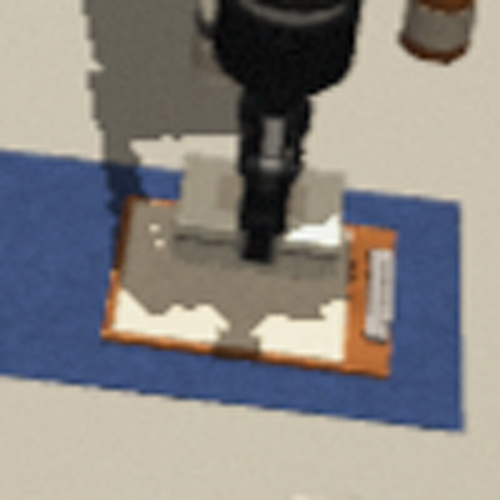

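The box is held level above the board (box centre about (262,205), board lying below). Lower to the paper.

Emit:
jog_arm(plan=[[[1,1,8],0.005],[[1,1,17],0.005],[[1,1,26],0.005],[[1,1,32],0.005],[[1,1,36],0.005],[[1,1,36],0.005],[[1,1,36],0.005]])

```text
time: 8.25
eef_pos: [0.6181, 0.1703, 0.0143]
orientation: [-0.0, 0.749, 0.663, -0.0]
ft_force: [0.2, 0.7, -1.3]
width: 0.0567
```

Emit:
jog_arm(plan=[[[0,0,0],0],[[0,0,0],0],[[0,0,0],0],[[0,0,0],0],[[0,0,0],0],[[0,0,0],0],[[0,0,0],0]], claw=1)

```text
time: 8.83
eef_pos: [0.6182, 0.1703, 0.0147]
orientation: [0.0, 0.749, 0.663, 0.0]
ft_force: [0.9, -0.8, -0.8]
width: 0.085
```

Emit:
jog_arm(plan=[[[0,0,-10],0],[[0,0,-25],0],[[0,0,-45],0],[[0,0,-70],0],[[0,0,-90],0],[[0,0,-100],0],[[0,0,-100],0]])

```text
time: 9.42
eef_pos: [0.6197, 0.1706, 0.118]
orientation: [0.002, 0.749, 0.663, 0.002]
ft_force: [-0.1, 0.6, 0.6]
width: 0.0857
```

```bash
python3 go.py .426 -.1512 .1 0.62
```

```text
tcp [0.6197 0.1706 0.118 ] phi 1.45 q6 0.27 | shift mm [-342.8 -153.5   16.6] turn opts [-5.453  0.83   7.113] t 9.42 w 0.0857
```

Emit:
jog_arm(plan=[[[-20,-9,0],0.08],[[-52,-23,0],0.17],[[-88,-39,0],0.27],[[-125,-56,0],0.37],[[-162,-73,4],0.47],[[-200,-90,8],0.57],[[-238,-107,12],0.67],[[-275,-123,16],0.77],[[-308,-138,16],0.83],[[-334,-150,16],0.83]])

```text
time: 10.25
eef_pos: [0.4265, -0.1446, 0.0974]
orientation: [-0.001, 0.953, 0.303, -0.001]
ft_force: [0.1, 0.2, 1.0]
width: 0.0854
```

```bash
python3 go.py .426 -.1512 .05 0.62; python3 -c "
import o
o.fit(['cassette_c']); o.fit(['cassette_c'],cam=('scene',))"
```

```text
tcp [ 0.4265 -0.1446  0.0974] phi 0.615 q6 0.46 | shift mm [-4.1  5.3 47.4] turn opts [-6.288e+00 -5.000e-03  6.279e+00] t 10.25 w 0.0854
cassette_c ('top', 'scene') [ 0.4494 -0.1475  1.4971] 1.05
cassette_c ('scene',) [ 0.4275 -0.1504  0.6187] 0.43
```

Emit:
jog_arm(plan=[[[-2,3,15],0],[[-4,5,32],0],[[-4,5,50],0],[[-4,5,65],0],[[-4,5,77],0],[[-4,5,84],0],[[-4,5,86],0],[[-4,5,86],0]])

```text
time: 11.07
eef_pos: [0.4285, -0.1488, 0.012]
orientation: [-0.001, 0.952, 0.305, -0.0]
ft_force: [0.3, 0.6, -0.0]
width: 0.0854
```

Emit:
jog_arm(plan=[[[0,0,0],0],[[0,0,0],0],[[0,0,0],0],[[0,0,0],0],[[0,0,0],0],[[0,0,0],0],[[0,0,0],0],[[0,0,0],0],[[0,0,0],0]], claw=0)

```text
time: 11.82
eef_pos: [0.429, -0.1498, 0.0137]
orientation: [0.001, 0.952, 0.305, 0.001]
ft_force: [-1.5, 1.1, 8.2]
width: 0.0398
```

Emit:
jog_arm(plan=[[[0,0,-8],0],[[0,0,-22],0],[[0,0,-40],0],[[0,0,-60],0],[[0,0,-80],0],[[0,0,-90],0],[[0,0,-90],0]])

```text
time: 12.4
eef_pos: [0.4299, -0.1503, 0.1052]
orientation: [0.002, 0.952, 0.305, 0.002]
ft_force: [0.5, -0.0, -0.1]
width: 0.0401
```

```bash
python3 go.py .6182 .1704 .1 1.449; python3 -c "
import o
g=dict(slidebox_c=(.618,.1704))
o.fit(['slidebox_c'],z0=.005,guess=g)
for c in ('top','scene'): o.fit(['slidebox_c'],cam=(c,),z0=.005,guess=g)"; python3 snap.py scene a3.png .5 0 75
```

```text
tcp [ 0.4299 -0.1503  0.1052] phi 0.62 q6 0.45 | shift mm [ 339.5 -151.7    5.3] turn opts [-7.112 -0.829  5.454] t 12.4 w 0.0401
slidebox_c ('top', 'scene') [0.6353 0.1768 1.9672] 0.92
slidebox_c ('top',) [0.64   0.1794 1.946 ] 0.49
slidebox_c ('scene',) [0.6345 0.1765 2.0375] 0.42
```

View pics/a3.png

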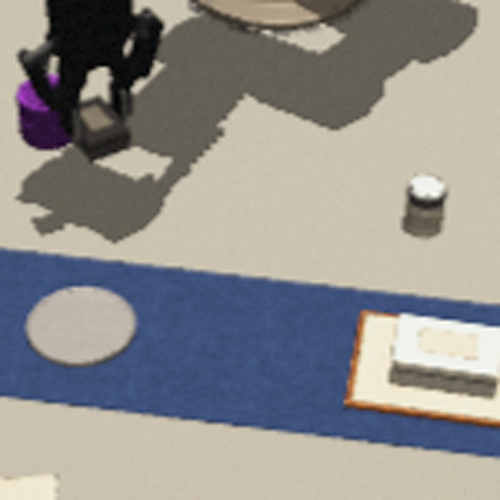

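Emit:
jog_arm(plan=[[[18,-8,0],-0.08],[[45,-20,0],-0.17],[[76,-34,0],-0.27],[[110,-49,0],-0.37],[[145,-65,0],-0.47],[[182,-81,0],-0.57],[[218,-97,0],-0.67],[[252,-113,0],-0.77],[[284,-127,0],-0.83],[[310,-138,0],-0.83]])

```text
time: 13.48
eef_pos: [0.601, 0.1455, 0.1012]
orientation: [-0.001, 0.747, 0.665, -0.001]
ft_force: [0.3, -0.7, -0.9]
width: 0.0402
```

```bash
cat > ov.py <<'E'
from o import *
import sys
# args: name half cx cy then label,x,y,yaw,z0 ...
def ov(name,items,c,w=40):
    T=[]
    for n in("top","scene"):
        f=cams.grab_frame(n); p=np.maximum(proj(f,[*c,.02])[0].round().astype(int),w); s=10*40//w
        im=cv2.resize(f["image"][p[1]-w:p[1]+w,p[0]-w:p[0]+w],None,fx=s/2,fy=s/2,interpolation=cv2.INTER_CUBIC)
        for l,x,y,t,z in items:
            h=cv2.convexHull(((proj(f,M[l][0](t)+[x,y,z])-p+w+.5)*s/2).round().astype(np.int32)); cv2.polylines(im,[h],True,(0,255,0),1)
        T.append(im)
    cv2.imwrite("pics/"+name,np.hstack(T)[:,:,::-1])
E
python3 -c "
from ov import ov
ov('b1.png',[('slidebox_c',.6182,.1704,1.449,.005)],(.6,.17))"; python3 go.py .6182 .1704 .1 1.449
```

```text
tcp [0.6017 0.1466 0.101 ] phi 1.454 q6 0.23 | shift mm [25.6 13.6  1.1] turn opts [-6.278e+00  5.000e-03  6.288e+00] t 13.58 w 0.0402
```

View pics/b1.png

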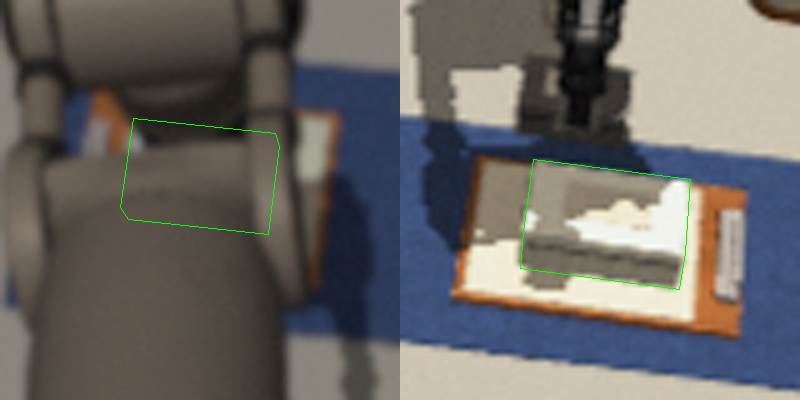

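Emit:
jog_arm(plan=[[[8,4,2],0],[[16,9,6],0.005],[[24,13,12],0.005],[[27,13.6,22],0.005],[[27,13.6,32],0.005],[[27,13.6,40],0.005],[[27,13.6,44],0.005],[[27,13.6,44],0.005],[[27,13.6,44],0.005]])

```text
time: 14.33
eef_pos: [0.6174, 0.1676, 0.0584]
orientation: [-0.0, 0.75, 0.661, -0.0]
ft_force: [-0.3, 0.8, -1.0]
width: 0.0398
```

```bash
python3 go.py .6184 .1724 .0495 1.449; python3 -c "
from ov import ov
ov('b2.png',[('slidebox_c',.6182,.1704,1.449,.005),('cassette_c',.6184,.1707,1.449,.0425)],(.6,.17))"
```

```text
tcp [0.6174 0.1676 0.0584] phi 1.444 q6 0.27 | shift mm [4.9 0.4 8.9] turn opts [-6.288e+00 -5.000e-03  6.278e+00] t 14.33 w 0.0398
```

View pics/b2.png

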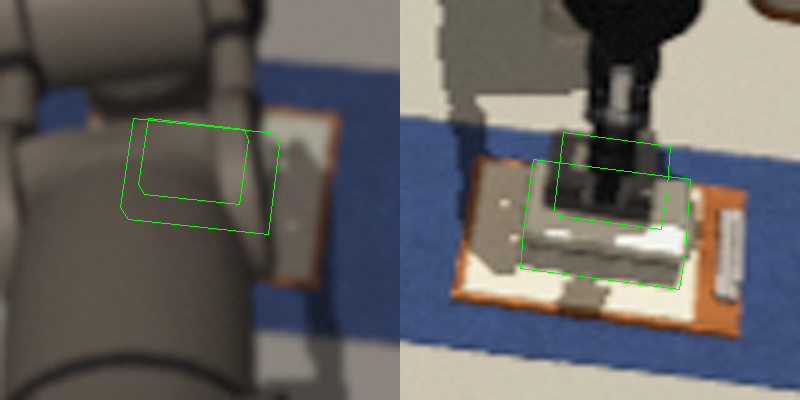

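The held cassette sits about 12 px (≈6 mm) left of the target outline, which matches the remaining shift. I'll correct it while lowering.

Emit:
jog_arm(plan=[[[3,0,1],0],[[5.5,0,3],-0.005],[[5.5,0,5],-0.005],[[5.5,0,7],-0.005],[[5.5,0,9],-0.005],[[5.5,0,9],-0.005],[[5.5,0,9],-0.005]])

```text
time: 15.02
eef_pos: [0.6181, 0.1734, 0.0494]
orientation: [-0.0, 0.749, 0.663, -0.0]
ft_force: [-0.6, -1.2, -1.1]
width: 0.0403
```

```bash
python3 go.py .6184 .1724 .0495 1.449; python3 -c "
from h import *; print(sensors.state()['ft_force'])"
```

```text
tcp [0.6181 0.1734 0.0494] phi 1.45 q6 0.28 | shift mm [-1.   0.4 -0.1] turn opts [-6.282e+00  1.000e-03  6.284e+00] t 15.02 w 0.0403
[-0.60134609 -1.21315404 -1.12174432]
```

Emit:
jog_arm(plan=[[[0,0,0.7],0],[[0,0,1.5],0],[[0,0,1.5],0],[[0,0,1.5],0]])

```text
time: 15.35
eef_pos: [0.6184, 0.1734, 0.0487]
orientation: [0.0, 0.749, 0.663, 0.0]
ft_force: [-0.3, -0.6, 4.5]
width: 0.0404
```

Emit:
jog_arm(plan=[[[0,0,0],0],[[0,0,0],0],[[0,0,0],0],[[0,0,0],0],[[0,0,0],0],[[0,0,0],0],[[0,0,0],0],[[0,0,0],0]], claw=1)

```text
time: 16.02
eef_pos: [0.6182, 0.1735, 0.0481]
orientation: [-0.0, 0.749, 0.663, 0.0]
ft_force: [-0.3, 0.4, -0.1]
width: 0.0856
```

Emit:
jog_arm(plan=[[[0,0,-10],0],[[0,0,-25],0],[[0,0,-45],0],[[0,0,-60],0],[[0,0,-70],0],[[0,0,-70],0]])

```text
time: 16.52
eef_pos: [0.6197, 0.1737, 0.1213]
orientation: [0.001, 0.749, 0.663, 0.002]
ft_force: [1.0, 0.6, -0.2]
width: 0.0856
```

```bash
python3 go.py .396 -.2937 .12 0.93
```

```text
tcp [0.6197 0.1737 0.1213] phi 1.45 q6 0.28 | shift mm [-4.910e+02 -1.656e+02 -2.000e-01] turn opts [-5.763  0.52   6.803] t 16.52 w 0.0856
```

Emit:
jog_arm(plan=[[[-18,-6,0],0.08],[[-48,-16,0],0.18],[[-84,-28,0],0.3],[[-122,-41,0],0.42],[[-160,-54,0],0.54],[[-198,-67,0],0.66],[[-236,-80,0],0.78],[[-274,-92,0],0.9],[[-312,-105,0],1.02],[[-348,-117,0],1.14]])

```text
time: 17.35
eef_pos: [0.4584, -0.1593, 0.1176]
orientation: [-0.0, 0.988, 0.151, -0.0]
ft_force: [-0.3, 0.4, 0.1]
width: 0.0855
```

```bash
python3 go.py .396 -.2937 .07 0.3; python3 -c "
from ov import ov
ov('b3.png',[('slidebox_c',.6182,.1704,1.449,.005),('cassette_c',.6182,.1708,1.449,.035)],(.6,.17))
import o
o.fit(['widejar_c'],cam=('scene',))"
```

```text
tcp [ 0.4584 -0.1593  0.1176] phi 0.304 q6 0.77 | shift mm [-99.8 109.6  47.6] turn opts [-6.279e+00  4.000e-03  6.287e+00] t 17.35 w 0.0855
widejar_c ('scene',) [ 0.3998 -0.2943  0.0534] 0.3
```

View pics/b3.png

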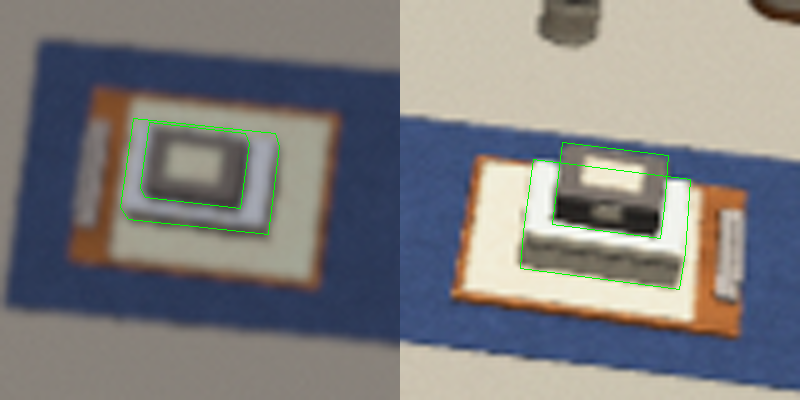

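Both boxes match their target outlines within about 3 mm in both views. Next is the wide jar.

Emit:
jog_arm(plan=[[[-20,22,8],0],[[-42,46,16],0],[[-64,70,24],0],[[-84,92,30],0],[[-100,110,36],0],[[-100,110,42],0],[[-100,110,42],0]])

```text
time: 18.08
eef_pos: [0.3979, -0.2924, 0.0746]
orientation: [-0.001, 0.988, 0.154, -0.001]
ft_force: [-0.3, -0.0, 0.2]
width: 0.0854
```

```bash
python3 go.py .3965 -.2937 .015 0.3; python3 snap.py scene a4.png .40 -.29 40
```

```text
tcp [ 0.3979 -0.2924  0.0746] phi 0.309 q6 0.47 | shift mm [-1.7  1.  59.6] turn opts [-6.274  0.009  6.292] t 18.08 w 0.0854
```

View pics/a4.png

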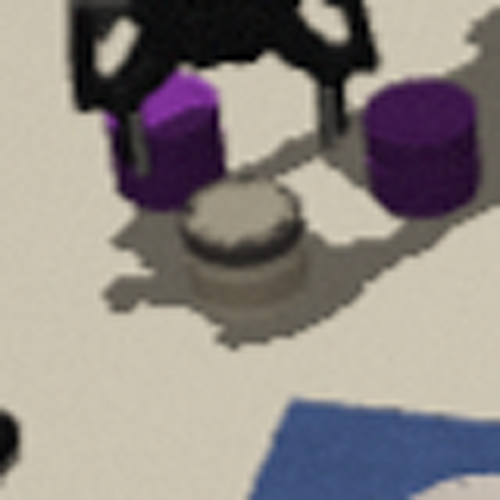

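Emit:
jog_arm(plan=[[[-1,1,12],0],[[-2,1,26],0],[[-2,1,40],0],[[-2,1,52],0],[[-2,1,59],0],[[-2,1,60],0],[[-2,1,60],0]])

```text
time: 18.72
eef_pos: [0.3973, -0.2938, 0.0161]
orientation: [-0.0, 0.988, 0.155, -0.0]
ft_force: [0.1, -0.6, 0.1]
width: 0.0856
```

Emit:
jog_arm(plan=[[[0,0,0],0],[[0,0,0],0],[[0,0,0],0],[[0,0,0],0],[[0,0,0],0],[[0,0,0],0],[[0,0,0],0],[[0,0,0],0]], claw=0)

```text
time: 19.38
eef_pos: [0.3973, -0.2948, 0.0173]
orientation: [0.001, 0.988, 0.154, 0.001]
ft_force: [-0.3, 1.9, 7.1]
width: 0.0586
```

Emit:
jog_arm(plan=[[[0,0,-8],0],[[0,0,-22],0],[[0,0,-40],0],[[0,0,-60],0],[[0,0,-70],0],[[0,0,-70],0]])

```text
time: 19.88
eef_pos: [0.3978, -0.2958, 0.0886]
orientation: [0.002, 0.988, 0.154, 0.001]
ft_force: [0.5, -0.3, -1.1]
width: 0.0583
```

```bash
python3 go.py .5849 -.1487 .08 0.3
```

```text
tcp [ 0.3978 -0.2958  0.0886] phi 0.31 q6 0.47 | shift mm [223.  -83.1   8.7] turn opts [-6.273  0.01   6.293] t 19.88 w 0.0583
```

Emit:
jog_arm(plan=[[[14,-5,0],0],[[36,-13,0],0],[[64,-24,0],0],[[94,-35,0],0],[[124,-46,0],0],[[154,-57,0],0],[[182,-68,2],0],[[204,-76,4],0],[[218,-81,6],0],[[223,-83,8],0]])

```text
time: 20.72
eef_pos: [0.5849, -0.1458, 0.0767]
orientation: [-0.0, 0.988, 0.155, -0.0]
ft_force: [-0.2, -0.5, -1.9]
width: 0.0586
```

```bash
python3 go.py .5849 -.1487 .0215 0.3
```

```text
tcp [ 0.5849 -0.1458  0.0767] phi 0.312 q6 0.89 | shift mm [-0.9  2.8 55.2] turn opts [-6.271  0.012  6.295] t 20.72 w 0.0586
```

Emit:
jog_arm(plan=[[[0,1,6],0],[[0,1,14],0],[[0,1,24],0],[[0,1,34],0],[[0,1,40],0],[[0,1,42],0],[[0,1,42],0],[[0,1,42],0]])

```text
time: 21.38
eef_pos: [0.5842, -0.1489, 0.0362]
orientation: [0.0, 0.988, 0.154, 0.0]
ft_force: [0.5, -0.5, -1.6]
width: 0.0585
```

```bash
python3 go.py .5849 -.1487 .0215 0.3;  python3 -c "
from ov import ov
ov('b4.png',[('widejar_c',.5849,-.1487,0,.017)],(.585,-.149))"
```

```text
tcp [ 0.5842 -0.1489  0.0362] phi 0.309 q6 0.88 | shift mm [ 0.8  0.1 14.7] turn opts [-6.274  0.009  6.293] t 21.38 w 0.0585
```

View pics/b4.png

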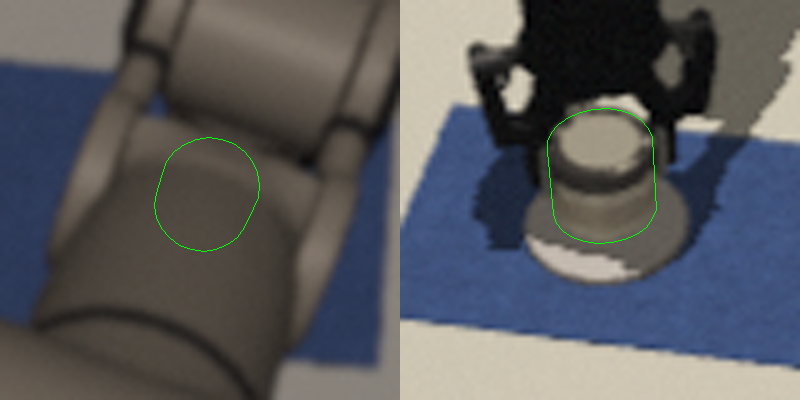

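The held jar matches its outline and is centred over the dish. Lower and release.

Emit:
jog_arm(plan=[[[1,0,4],0],[[1,0,8],0],[[1,0,12],0],[[1,0,14],0],[[1,0,15],0],[[1,0,15],0],[[1,0,15],0]])

```text
time: 22.07
eef_pos: [0.5848, -0.1481, 0.0214]
orientation: [-0.0, 0.988, 0.154, -0.0]
ft_force: [-3.3, 1.2, 4.9]
width: 0.0584
```

Emit:
jog_arm(plan=[[[0,0,0],0],[[0,0,0],0],[[0,0,0],0],[[0,0,0],0],[[0,0,0],0],[[0,0,0],0],[[0,0,0],0]], claw=1)

```text
time: 22.65
eef_pos: [0.5851, -0.1483, 0.021]
orientation: [-0.0, 0.988, 0.154, 0.0]
ft_force: [-0.4, -0.7, 0.6]
width: 0.0855
```

Emit:
jog_arm(plan=[[[0,0,-10],0],[[0,0,-25],0],[[0,0,-45],0],[[0,0,-65],0],[[0,0,-80],0],[[0,0,-90],0],[[0,0,-90],0]])

```text
time: 23.23
eef_pos: [0.5864, -0.1488, 0.1141]
orientation: [0.001, 0.988, 0.154, 0.002]
ft_force: [-0.4, -0.4, 0.4]
width: 0.0854
```

```bash
python3 go.py .427 .1568 .12 1.47
```

```text
tcp [ 0.5864 -0.1488  0.1141] phi 0.31 q6 0.89 | shift mm [ -58.6 -339.6   -7.2] turn opts [-7.443 -1.16   5.123] t 23.23 w 0.0854
```

Emit:
jog_arm(plan=[[[-3,-18,0],-0.1],[[-8,-46,0],-0.22],[[-14,-80,0],-0.34],[[-20,-118,0],-0.46],[[-27,-156,0],-0.58],[[-34,-195,0],-0.7],[[-40,-234,0],-0.82],[[-47,-272,0],-0.94],[[-53,-306,0],-1.06],[[-58,-335,0],-1.16]])

```text
time: 24.07
eef_pos: [0.4256, 0.1547, 0.1105]
orientation: [-0.001, 0.74, 0.673, -0.001]
ft_force: [1.0, -0.9, 0.4]
width: 0.0851
```

```bash
python3 -c "
import o
o.fit(['smalljar_c'],cam=('scene',))"; python3 go.py .427 .1568 .07 1.468
```

```text
smalljar_c ('scene',) [0.4427 0.1446 0.0122] 0.58
tcp [0.4232 0.1578 0.1104] phi 1.483 q6 0.27 | shift mm [-0.7  4.  40.3] turn opts [-6.268  0.015  6.299] t 24.12 w 0.0851
```

Emit:
jog_arm(plan=[[[-1,2,10],0.01],[[-1,4,24],0.015],[[-1,4,40],0.015],[[-1,4,58],0.015],[[-1,4,74],0.015],[[-1,4,86],0.015],[[-1,4,94],0.015],[[-1,4,95],0.015],[[-1,4,95],0.015]])

```text
time: 24.87
eef_pos: [0.4313, 0.1516, 0.0157]
orientation: [-0.0, 0.747, 0.665, -0.001]
ft_force: [-0.6, -0.2, -0.4]
width: 0.0855
```

Emit:
jog_arm(plan=[[[0,0,0],0],[[0,0,0],0],[[0,0,0],0],[[0,0,0],0],[[0,0,0],0],[[0,0,0],0],[[0,0,0],0],[[0,0,0],0],[[0,0,0],0],[[0,0,0],0]], claw=0)

```text
time: 25.7
eef_pos: [0.432, 0.1518, 0.0168]
orientation: [0.0, 0.747, 0.665, 0.001]
ft_force: [-0.4, -0.1, 4.4]
width: 0.0349
```

Emit:
jog_arm(plan=[[[0,0,-8],0],[[0,0,-22],0],[[0,0,-40],0],[[0,0,-60],0],[[0,0,-80],0],[[0,0,-90],0],[[0,0,-90],0]])

```text
time: 26.28
eef_pos: [0.433, 0.152, 0.1088]
orientation: [0.001, 0.747, 0.665, 0.002]
ft_force: [1.1, -0.6, -0.9]
width: 0.0347
```

```bash
python3 go.py .5766 -.2262 .1 1.468; python3 - <<'E'
from o import *
g=dict(widejar_c=(.585,-.149))
f=cams.grab_frame("top"); f2=cams.grab_frame("scene")
print([plane(f,d["pixel"],.029).round(3) for d in nets.place_of(f,"widejar_c")],[plane(f2,d["pixel"],.029).round(3) for d in nets.place_of(f2,"widejar_c")])
E
```

```text
tcp [0.433  0.152  0.1088] phi 1.455 q6 0.29 | shift mm [-359.   186.3    9.2] turn opts [-6.296 -0.013  6.27 ] t 26.28 w 0.0347
[array([[ 0.308, -0.214]]), array([[ 0.308, -0.355]]), array([[ 0.593, -0.154]])] [array([[ 0.307, -0.218]]), array([[ 0.313, -0.356]]), array([[ 0.591, -0.146]]), array([[0.622, 0.163]])]
```

Emit:
jog_arm(plan=[[[-14,7,0],0],[[-36,18,0],0],[[-66,34,0],0],[[-100,51,0],0],[[-136,69,0],0],[[-172,88,0],0],[[-208,106,0],0],[[-244,125,0],0],[[-280,143,0],-0.01],[[-312,160,0],-0.013]])

```text
time: 27.32
eef_pos: [0.5542, -0.1791, 0.1047]
orientation: [-0.001, 0.743, 0.67, -0.0]
ft_force: [0.7, 0.5, -0.3]
width: 0.0352
```

```bash
python3 go.py .576 -.231 .06 1.468
```

```text
tcp [ 0.5542 -0.1791  0.1047] phi 1.467 q6 -0.34 | shift mm [-49.4  27.1  44.6] turn opts [-6.284e+00 -1.000e-03  6.283e+00] t 27.32 w 0.0352
```

Emit:
jog_arm(plan=[[[-14,8,0],0],[[-28,15,0],0],[[-40,22,0],0],[[-48,26,4],0],[[-49,27,14],0],[[-49,27,26],0],[[-49,27,38],0],[[-49,27,46],0],[[-49,27,46],0],[[-49,27,46],0]])

```text
time: 28.15
eef_pos: [0.5758, -0.2274, 0.0592]
orientation: [-0.001, 0.742, 0.67, -0.0]
ft_force: [1.7, 0.2, -0.4]
width: 0.0343
```

```bash
python3 go.py .576 -.231 .0185 1.468;  python3 -c "
from ov import ov
ov('b5.png',[('widejar_c',.5849,-.1487,0,.004),('smalljar_c',.5766,-.2262,0,.042)],(.585,-.18))"
```

```text
tcp [ 0.5758 -0.2274  0.0592] phi 1.469 q6 -0.4 | shift mm [-3.6  0.6 40.7] turn opts [-6.283e+00  1.000e-03  6.284e+00] t 28.15 w 0.0343
```

View pics/b5.png

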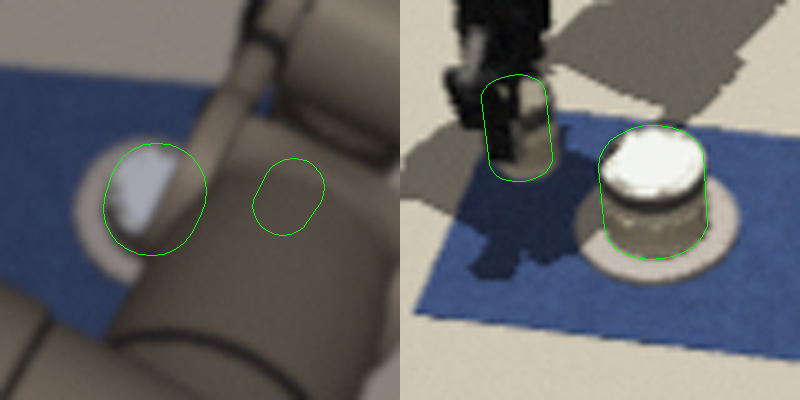

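The wide jar sits centred in the dish. The small jar is held about 6 px (3–4 mm) toward it, as computed, so I'll shift it and lower.

Emit:
jog_arm(plan=[[[-2,0,5],0],[[-4,0,13],0],[[-4,0,22],0],[[-4,0,30],0],[[-4,0,36],0],[[-4,0,40],0],[[-4,0,41.5],0],[[-4,0,41.5],0]])

```text
time: 28.92
eef_pos: [0.5756, -0.2321, 0.018]
orientation: [-0.0, 0.743, 0.67, -0.0]
ft_force: [0.9, 0.5, -0.5]
width: 0.0342
```

Emit:
jog_arm(plan=[[[0,0,0],0],[[0,0,0],0],[[0,0,0],0],[[0,0,0],0],[[0,0,0],0],[[0,0,0],0],[[0,0,0],0],[[0,0,0],0]], claw=1)

```text
time: 29.58
eef_pos: [0.5758, -0.2322, 0.0186]
orientation: [0.0, 0.743, 0.67, 0.0]
ft_force: [0.0, 0.3, -0.4]
width: 0.0855
```

Emit:
jog_arm(plan=[[[0,0,-10],0],[[0,0,-25],0],[[0,0,-45],0],[[0,0,-65],0],[[0,0,-85],0],[[0,0,-105],0],[[0,0,-115],0],[[0,0,-115],0]])

```text
time: 30.25
eef_pos: [0.5772, -0.233, 0.1369]
orientation: [0.003, 0.743, 0.67, 0.001]
ft_force: [0.5, -1.2, -0.4]
width: 0.0853
```

```bash
python3 go.py .392 .2987 .13 2.2
```

```text
tcp [ 0.5772 -0.233   0.1369] phi 1.468 q6 -0.4 | shift mm [ 509.8 -238.8    4.5] turn opts [-7.015 -0.732  5.551] t 30.25 w 0.0853
```

Emit:
jog_arm(plan=[[[20,-9,0],0],[[52,-24,0],0],[[88,-41,0],0],[[124,-58,0],0],[[160,-75,0],0],[[198,-93,0],0],[[236,-110,0],0],[[272,-127,0],0],[[308,-144,0],0],[[340,-159,0],0]])

```text
time: 31.08
eef_pos: [0.4507, 0.1242, 0.1327]
orientation: [-0.001, 0.742, 0.67, -0.001]
ft_force: [0.7, -0.2, -0.4]
width: 0.0853
```

```bash
python3 go.py .392 .2987 .13 1.468; python3 -c "
import o
g=dict(smalljar_c=(.5766,-.2262))
o.fit(['smalljar_c'],guess=g)
o.fit(['smalljar_c'],guess=g,cam=('scene',))
o.fit(['amber_c'],cam=('scene',))
"
```

```text
tcp [0.4507 0.1242 0.1327] phi 1.468 q6 0.21 | shift mm [167.6 -76.3   2.8] turn opts [-6.283  0.     6.283] t 31.08 w 0.0853
smalljar_c ('top', 'scene') [ 0.5892 -0.2146 -0.277 ] 1.27
smalljar_c ('scene',) [ 0.594  -0.2262 -0.1052] 0.58
amber_c ('scene',) [ 0.3951  0.2992 -0.0138] 0.19
```

Emit:
jog_arm(plan=[[[26,-12,0],0],[[54,-25,0],0],[[84,-38,0],0],[[112,-51,0],0],[[136,-62,0],0],[[154,-70,0],0],[[162,-74,0],0],[[162,-74,0],0],[[162,-74,0],0]])

```text
time: 32.03
eef_pos: [0.3962, 0.29, 0.1332]
orientation: [0.0, 0.743, 0.67, -0.0]
ft_force: [0.5, 0.6, -0.3]
width: 0.0854
```

```bash
python3 go.py .392 .2987 .017 1.468
```

```text
tcp [0.3962 0.29   0.1332] phi 1.468 q6 0.58 | shift mm [  8.3  -5.  116.2] turn opts [-6.284 -0.     6.283] t 32.03 w 0.0854
```

Emit:
jog_arm(plan=[[[6,-4,4],0],[[8,-5,14],0],[[8,-5,30],0],[[8,-5,48],0],[[8,-5,66],0],[[8,-5,84],0],[[8,-5,100],0],[[8,-5,111],0],[[8,-5,116],0],[[8,-5,116],0]])

```text
time: 32.87
eef_pos: [0.3908, 0.2986, 0.0161]
orientation: [-0.0, 0.743, 0.669, -0.001]
ft_force: [-0.1, -0.2, 0.5]
width: 0.0851
```

Emit:
jog_arm(plan=[[[0,0,0],0],[[0,0,0],0],[[0,0,0],0],[[0,0,0],0],[[0,0,0],0],[[0,0,0],0],[[0,0,0],0],[[0,0,0],0],[[0,0,0],0],[[0,0,0],0]], claw=0)

```text
time: 33.7
eef_pos: [0.3921, 0.2998, 0.0186]
orientation: [0.0, 0.743, 0.67, 0.001]
ft_force: [-0.5, -1.2, 6.3]
width: 0.0426
```

Emit:
jog_arm(plan=[[[0,0,-8],0],[[0,0,-22],0],[[0,0,-40],0],[[0,0,-60],0],[[0,0,-80],0],[[0,0,-90],0],[[0,0,-90],0]])

```text
time: 34.28
eef_pos: [0.3928, 0.3003, 0.1104]
orientation: [0.001, 0.742, 0.67, 0.003]
ft_force: [-0.7, 0.1, -1.8]
width: 0.0427
```

```bash
python3 go.py .6008 .0106 .1 1.468
```

```text
tcp [0.3928 0.3003 0.1104] phi 1.468 q6 0.6 | shift mm [-266.9  236.6   10.7] turn opts [-6.283  0.     6.283] t 34.28 w 0.0427
```

Emit:
jog_arm(plan=[[[-14,12,0],0],[[-36,32,0],0],[[-62,55,0],0],[[-88,78,0],0],[[-115,102,0],0],[[-142,126,0],0],[[-169,150,0],0],[[-196,174,0],0],[[-222,197,0],0],[[-244,216,0],0]])

```text
time: 35.12
eef_pos: [0.582, 0.0324, 0.1068]
orientation: [-0.0, 0.743, 0.669, -0.0]
ft_force: [0.4, -0.3, -0.7]
width: 0.0426
```

```bash
python3 go.py .6008 .0106 .02 1.468
```

```text
tcp [0.582  0.0324 0.1068] phi 1.467 q6 0.03 | shift mm [-19.7  21.   86.8] turn opts [-6.284e+00 -1.000e-03  6.282e+00] t 35.12 w 0.0426
```

Emit:
jog_arm(plan=[[[-8,8,4],0],[[-14,15,14],0],[[-18,19,28],0],[[-18,20,44],0],[[-18,20,58],0],[[-18,20,68],0],[[-18,20,75],0],[[-18,20,78],0],[[-18,20,78],0]])

```text
time: 35.87
eef_pos: [0.5987, 0.0153, 0.0287]
orientation: [-0.001, 0.742, 0.67, -0.0]
ft_force: [-0.1, 0.8, -0.5]
width: 0.0423
```

```bash
python3 go.py .6008 .0106 .0195 1.468
```

```text
tcp [0.5987 0.0153 0.0287] phi 1.469 q6 -0.0 | shift mm [-4.4  2.6  9.2] turn opts [-6.283e+00  1.000e-03  6.284e+00] t 35.87 w 0.0423
```

Emit:
jog_arm(plan=[[[-2,1,2],0],[[-4,2,5],0],[[-4,2,7],0],[[-4,2,9],0],[[-4,2,9.5],0],[[-4,2,9.5],0],[[-4,2,9.5],0]])

```text
time: 36.45
eef_pos: [0.6009, 0.0105, 0.0201]
orientation: [-0.0, 0.743, 0.67, 0.0]
ft_force: [0.3, 0.6, -1.4]
width: 0.0426
```

Emit:
jog_arm(plan=[[[0,0,0],0],[[0,0,0],0],[[0,0,0],0],[[0,0,0],0],[[0,0,0],0],[[0,0,0],0],[[0,0,0],0],[[0,0,0],0]], claw=1)

```text
time: 37.12
eef_pos: [0.6009, 0.0105, 0.0201]
orientation: [-0.0, 0.743, 0.67, 0.0]
ft_force: [0.7, -0.7, 0.1]
width: 0.0852
```

Emit:
jog_arm(plan=[[[0,0,-10],0],[[0,0,-25],0],[[0,0,-45],0],[[0,0,-65],0],[[0,0,-85],0],[[0,0,-105],0],[[0,0,-130],0],[[0,0,-150],0],[[0,0,-165],0],[[0,0,-165],0]])

```text
time: 37.95
eef_pos: [0.6026, 0.0103, 0.1897]
orientation: [0.003, 0.743, 0.67, 0.003]
ft_force: [1.2, -0.1, 1.1]
width: 0.0851
```

```bash
python3 go.py .38 0 .2 1.468
```

```text
tcp [0.6026 0.0103 0.1897] phi 1.468 q6 -0.01 | shift mm [ -33.2 -220.3  -12. ] turn opts [-6.283 -0.     6.283] t 37.95 w 0.0851
```

Back off toward the base so the arm clears the view, then do the final check.

Emit:
jog_arm(plan=[[[-3,-20,-2],0],[[-8,-50,-4],0],[[-13,-85,-6],0],[[-18,-120,-8],0],[[-23,-155,-10],0],[[-28,-190,-12],0],[[-32,-215,-12],0],[[-32,-215,-12],0],[[-32,-215,-12],0]])

```text
time: 38.7
eef_pos: [0.3831, 0.0007, 0.1973]
orientation: [0.0, 0.743, 0.67, 0.0]
ft_force: [0.5, -0.7, 0.1]
width: 0.0855
```

```bash
python3 -c "
from ov import ov
ov('b6.png',[('slidebox_c',.6182,.1704,1.449,.005),('cassette_c',.6182,.1708,1.449,.035),('widejar_c',.5849,-.1485,0,.004),('smalljar_c',.5764,-.227,0,0),('amber_c',.601,.0106,0,0)],(.6,-.02),80)
from h import *
for n in ('top','scene'):
    f=cams.grab_frame(n)
    for l in H: print(n,l,[plane(f,d['pixel'],H[l]+{'slidebox_c':.005,'cassette_c':.035,'widejar_c':.004}.get(l,0))[0].round(3).tolist() for d in nets.place_of(f,l)])
"
```

```text
top slidebox_c [[0.622, 0.163]]
top cassette_c [[0.619, 0.162]]
top widejar_c [[0.312, -0.215], [0.585, -0.153], [0.317, -0.361], [0.602, 0.005]]
top smalljar_c [[0.577, -0.232]]
top amber_c [[0.595, -0.004]]
top mat [[0.604, 0.013]]
top board [[0.62, 0.177]]
top dish [[0.591, -0.149]]
top water [[0.539, 0.449]]
top mouse [[0.561, -0.426]]
scene slidebox_c [[0.628, 0.18]]
scene cassette_c [[0.609, 0.163]]
scene widejar_c [[0.314, -0.211], [0.308, -0.354], [0.599, -0.149]]
scene smalljar_c [[0.576, -0.229], [0.59, 0.008]]
scene amber_c [[0.615, 0.01], [0.592, 0.431]]
scene mat [[0.603, 0.015]]
scene board [[0.626, 0.168], [0.585, -0.153]]
scene dish [[0.575, -0.145], [0.623, 0.17]]
scene water [[0.546, 0.443], [0.632, 0.171]]
scene mouse [[0.559, -0.411]]
```

View pics/b6.png

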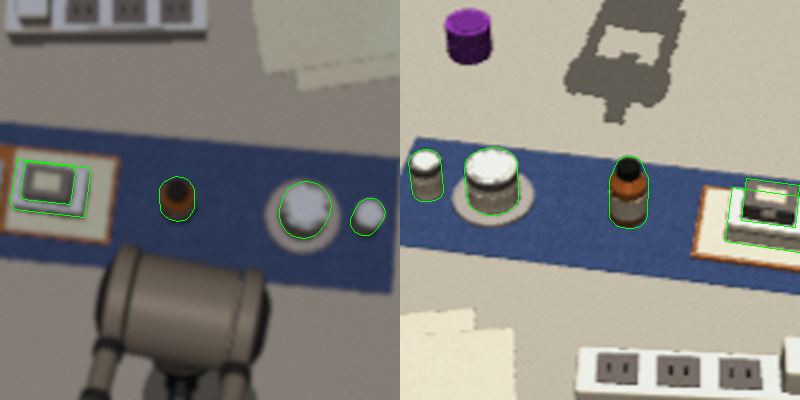

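Every object matches its target outline in both views, upright, and the arm is clear. Handing in.

```bash
python3 -c "
from plant import r
print(r.hand_in())"
```

```text
the job is handed in; nothing more can be done
None
```

The row is laid out and handed in at about 39 s of the 122 s limit; no verdict is reported.

- **Layout:** The slide box lies lengthwise on the clipboard with the cassette on top. The wide jar is in the dish, the amber bottle is at the mat's origin, and the small jar is about 78 mm outside the wide jar (3 cm gap).
- **Final check:** In the last pictures from both cameras, all five things stand upright. Outlines drawn at their intended poses matched to a few millimetres. The arm was well clear with the gripper open, and wrist forces read at the end of each move stayed under about 10 N.
- **Bystanders:** The arm never went near the water bottle or the mouse. The networks still place the water bottle within 10 mm of its first reading, and the mouse within about 15 mm, which is the networks' own noise.
- **Disagreements:** The networks scattered 5–15 mm from the outlines, and the two cameras differ by about 4 mm in x, so I used their mean. My automatic outline fit failed on the slide box and small jar once they were on the clipboard and mat. I judged those two by eye from the overlays.

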